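Dock the gauge sled on the test port

TASK

Push the gauge sled up the sloping slide, keeping it down on the slide, until the gauge's flange bears on the O-ring of the test port at the top. Feel it home: once it stops, keep a gentle 5 N or so on the O-ring, over and above what it takes to slide the sled, for half a second, never a hard push (over 12 N spoils the seal). Then let go and, with the sled left resting against the port, swing the keeper bar right across behind it as far as its rest post; leave everything else on the bench alone.

Things in the scene. Friction and masses are not known exactly. Their poses are not given: they have to be found in the camera images.
- slide: Sloping slide (dark grey liner between two aluminium rails, slope 7 degrees, fixed). Origin on the sliding surface, centre line, mid-length; x up the slope along the rails, y to the left looking up-slope, z square to the surface. Surface runs from x = -200 to +180 mm; rails stand 12 mm high, inner faces at y = +-38 mm. Head bracket and valve stand above x = +180 mm, up to 130 mm high.
- port: Test port, the top stop: a 40 mm pipe flange with O-ring on a stub clamped in a fitting at the slide's head, facing down the slope. Origin at the middle of the O-ring's face as drawn, 145 mm up-slope of the slide's origin, 37 mm above the surface; axes as the slide's. The stub was clamped by eye: the real face stands up to 3.5 mm in or out of this point, and is rigid, so it must be felt.
- sled: Loose aluminium sled carrying a gauge head, 0.5 to 0.85 kg, lying between the rails with 2 mm of play each side, low on the slide. Origin under the middle of its 120 x 72 x 10 mm base plate; x towards the gauge's flange (up the slope), z up from the plate. It rubs on the slide (friction 0.5 to 0.7) and stays where it is left; pushing it along takes 3 to 7 N.
- sled_push (a point): Middle of the outer (down-slope) face of the sled's upright push plate, 18 mm above the sliding surface. The plate is 72 mm wide, 8 mm thick and 36 mm high from the surface; the 50 mm gauge can behind it reaches 62 mm high. Axes as the sled's.
- sled_flange (a point): Centre of the sealing face of the gauge's 40 mm flange, the sled's foremost point: 126 mm up-slope of the push plate's outer face, 37 mm above the surface. Axes as the sled's.
- keeper (a joint): Swing angle of the keeper bar (rad) about its pivot, which stands square to the slide's surface at x = +8, y = -56 mm in the slide's frame. 0: bar parked, pointing down-slope along the right rail; negative: swung outward, away from the slide; +1.571: across the slide behind the sled, against its rest post. Stiff pivot: about 1 N at the knob; it stays where it is left.
- keeper_knob (a point): Middle of the upright black knob at the bar's free end, 134 mm from the pivot axis: 18 mm across, 40 mm high, its middle 44 mm above the sliding surface (20 mm above the bar's top). The bar is 10 mm wide and lies 16 to 24 mm above the surface; when across, its edge clears the push plate of a sled that is home by 3 to 9 mm. At angle a the knob lies at x = 8 - 134 cos a, y = -56 + 134 sin a mm in the slide's frame.
- clamp: Bystander: wing-nut clamp ring lying on the bench beside the slide, about 60 mm across, 16 mm high. Origin under its middle.
- spare_gauge: Bystander: a second gauge head standing upright on its flange beside the slide, 50 mm across, 96 mm high. Origin under its middle.
- blank: Bystander: a small steel blank flange, 40 mm across, 12 mm high, lying beside the slide's low end. Origin under its middle.
- elbow: Bystander: steel right-angle pipe elbow standing on one flange, 65 mm high. Origin under its middle.
- solvent: Bystander: white plastic bottle, 62 mm across, 155 mm high, standing on the bench. Origin under its middle.
- readout: Bystander: hand-held readout, 165 x 88 x 34 mm, lying on its back. Origin under its middle.
- driver: Bystander: screwdriver 190 mm long lying on the bench. Origin at its middle.
There are look-alikes about, which are no part of the job. Leave any orange or red look-alike of the sled alone.

How it is judged:
By the outcome, as a careful person would: the job done as asked, in the order asked, and still so for the second after the job is handed in, with the robot touching nothing.
It also fails if it takes over 72 s, if anything falls off the work surface, if the arm or the gripper's body presses on something with over 40 N, if the wrist force passes 120 N, or if a joint passes its speed limit or range.

ROBOT

A 6-joint arm with a two-finger parallel gripper is mounted at the origin on the work surface. World frame = base frame: x ahead of the robot, y to its left, z up, the work surface at z = 0. Lengths are in m, angles in rad, forces in N, time in s.
With the tool pointing down it reaches from about 0.35 to 0.875 m from the base axis. Payload 4.2 kg.
Tool frame: the origin (TCP) lies at the very end of the fingers, on their centre line; the grasp point (between the pads) lies 19 mm behind it; z points along the fingers, y is the direction in which the jaws open and shut (so a half turn about z gives the same grasp; the last joint's range is limited). The gripper opens to 85 mm and grips with 20 to 120 N. Pads are 22 mm wide; open, the fingers measure 114 mm over their backs; the gripper's body (76 mm by 85 mm) begins 54 mm behind the grasp point. The pads swing forward as they close: fully open they stand 13 mm farther back than shut.
Start: joints at [1.557, 0.385, 0.008, 0, -1.194, -0.259], TCP at [0.168, 0.602, 0.231] pointing down, gripper open.
Joint ranges: [-3.14, 3.14], [-1.21, 2.06], [-1.07, 1.41], [-3.16, 2.05], [-2.99, -0.16], [-3.1, 3.1]. Speed limits (rad/s): [2.79, 2.79, 3.14, 3.14, 3.14, 3.14].

INTERFACE

Orientations are given as a unit quaternion [x, y, z, w].
In Python, from station import env gives the robot as it stands.
- The arm moves only by the tool apply_moves, never from a script. Its argument "series" is a list of rows, each a list of 3 entries, a list of its own where there are three numbers: the turn, a rotation vector about the tool's x, y, z in rad, then the shift along the tool's x, y, z in mm, then the opening, from -1 (shut) to 1 (fully open). In form: [[[ax, ay, az], [dx, dy, dz], hand], ...]. A call has 1 to 8 rows; each row is the pose to reach, as a shift and turn from the pose commanded when the call began, along the tool's axes at that moment; what a row does not reach only later rows make up. A row lasts 1/8 s, in which the tool goes at most 62.5 mm and 10.7 degrees, less where a joint would pass 70% of its speed; a pose out of reach is approached as far as the arm can. A call with a gripper value outside its range is refused whole. The fingers move at their own pace and stop on an object; the grip force is fixed at half the most. Time passes only in rows, so rows that repeat a pose let the fingers close. It gives the time, the measured TCP pose, the force and the opening at its end, in the units of the state.
- env.get_obs(): the state, without advancing time (a new reading comes with each control period).
- env.grab_frame(name): name is "side" or "top"; returns (picture, depth): 400x640x3 uint8, red, green, blue; 400x640 float32, m along the optical axis (not along the pixel's ray), 0 where there is no reading.
- env.calibration(name): a dict with "camera_matrix" (3x3 intrinsics, pixels), "dist_coeffs" ([k1, k2, p1, p2, k3] as OpenCV has them; the pictures are not rectified), "R" (3x3) and "t" (3): a world point X has camera coordinates R X + t. Camera axes: x right, y down, z forward; pixel columns grow to the right and rows downward; lengths in m; the calibration is good to about 2 mm. A picture is of the moment at which its call begins. calibration takes no time and is no camera call.
- env.close_job(): hands the job in, once; it reports no verdict.
The state is a dict: "time_s": time; "q": joint angles; "dq": joint speeds; "joint_torque": joint torques, N m; "ee_pos": TCP position; "tool_rot": TCP orientation; "wrist_force": force on the tool from outside, world axes, zero at the start; "moment": the same for the moment, N m; "finger_gap": opening from 0.0 (shut) to 1.0 (fully open).
Only numpy, scipy, OpenCV 4.12 (cv2) and the standard library are available. Lean on these libraries where they do the work, as an engineer would, in place of code of your own. Each camera call takes 0.05 s, during which the arm holds its last target. There are 200 camera calls.

## Working session

There is one attempt and no reset: what is moved stays moved. The work goes in short steps, Python scripts to look and compute and a tool call to move; the robot and the scene stay as the last step left them, time stands still between calls to the robot, and variables do not carry over. Pictures are saved under pics/ and viewed, about 8 in all and at most 12, crops included, and the job is handed in when it is done.

Besides the shell and the picture viewer there is one more tool, called after "Call:" as name(argument=value, ...), one argument or row to a line, values as JSON. apply_moves: Moves the arm, as the interface text tells. Its arguments: {"type":"object","properties":{"series":{"type":"array"}},"required":["series"]}

```bash
ls; mkdir -p pics; python3 - <<'E'
from station import env
import cv2,numpy as np
for n in("side","top"):
    p,d=env.grab_frame(n); cv2.imwrite(f"pics/{n}0.png",p[:,:,::-1]); np.savez(f"{n}0.npz",p=p,d=d)
    c=env.calibration(n); print(n,{k:np.round(v,4).tolist() for k,v in c.items()}, -np.array(c["R"]).T@c["t"])
print(env.get_obs())
E
```

```text
pics
side {'camera_matrix': [[393.896, 0.0, 321.096], [0.0, 393.896, 188.0761], [0.0, 0.0, 1.0]], 'dist_coeffs': [-0.0455, 0.0, 0.0, 0.0, 0.0], 'R': [[0.8473, -0.531, -0.0103], [-0.352, -0.5471, -0.7594], [0.3976, 0.6471, -0.6505]], 't': [-0.4228, 0.2407, 0.9081]} [ 0.08187388 -0.68051026  0.76915784]
top {'camera_matrix': [[386.6955, 0.0, 318.7803], [0.0, 386.6955, 196.5155], [0.0, 0.0, 1.0]], 'dist_coeffs': [0.0329, 0.0, 0.0, 0.0, 0.0], 'R': [[-0.0049, -1.0, 0.0076], [-0.986, 0.0036, -0.1667], [0.1667, -0.0083, -0.986]], 't': [-0.0143, 0.5064, 1.2478]} [ 0.29121154 -0.00569209  1.31484775]
{'time_s': 0.1, 'q': array([ 1.55661784e+00,  3.85500321e-01,  6.76738346e-03, -4.40114678e-04,
       -1.19400332e+00, -2.58606388e-01]), 'dq': array([-0.00099529, -0.00203635,  0.00117901,  0.00178491, -0.00042033,
        0.00055452]), 'joint_torque': array([-1.87560759e-04, -3.93318129e+01,  1.88928080e+01,  4.19797406e+00,
       -2.60230241e-03,  5.98957641e-06]), 'ee_pos': array([0.16822166, 0.60139583, 0.23031966]), 'tool_rot': array([ 9.90701436e-01, -1.36050294e-01, -8.47676627e-05,  9.87664786e-04]), 'wrist_force': array([-1.24553536,  0.64005821,  0.8755286 ]), 'moment': array([-0.07961008, -0.05626846, -0.01354158]), 'finger_gap': 1.0022938961596106}
```

View pics/side0.png

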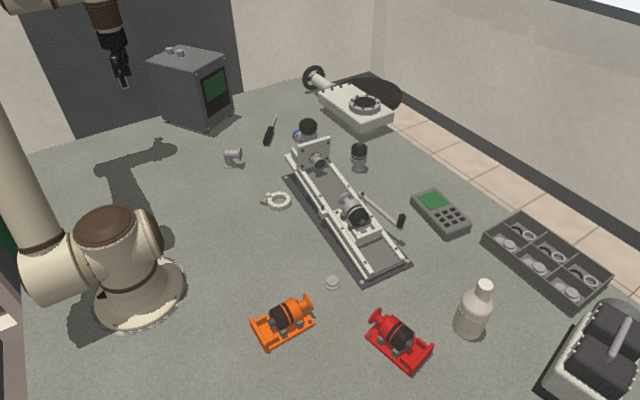

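View pics/top0.png

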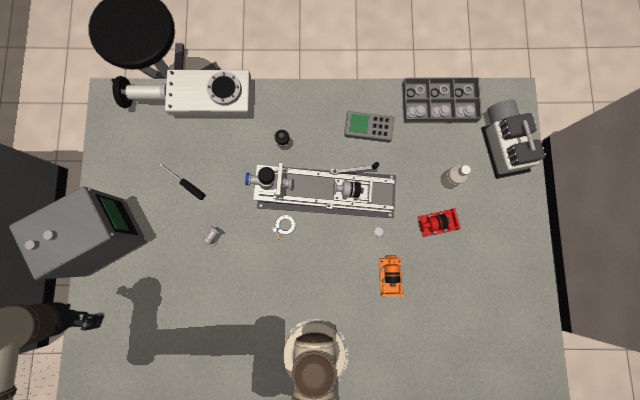

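Up-slope is roughly world +y. The sled is low on the slide (top image about 350,189), and the keeper is swung outward with its knob at about (376,166). Next, enlarged crops.

```bash
python3 - <<'E'
import cv2,numpy as np
a=cv2.imread("pics/top0.png")[150:225,235:405]; b=cv2.imread("pics/side0.png")[110:290,265:425]
cv2.imwrite("pics/c1.png",cv2.resize(a,None,fx=4.7,fy=4.7,interpolation=cv2.INTER_CUBIC))
cv2.imwrite("pics/c2.png",cv2.resize(b,None,fx=3.3,fy=3.3,interpolation=cv2.INTER_CUBIC))
E
```

```text
(no output)
```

View pics/c1.png

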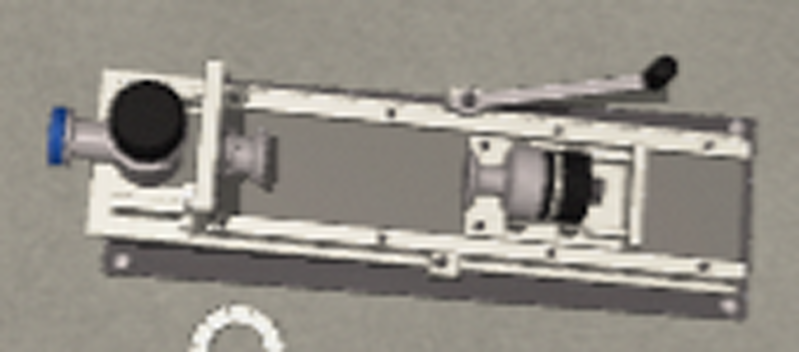

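View pics/c2.png

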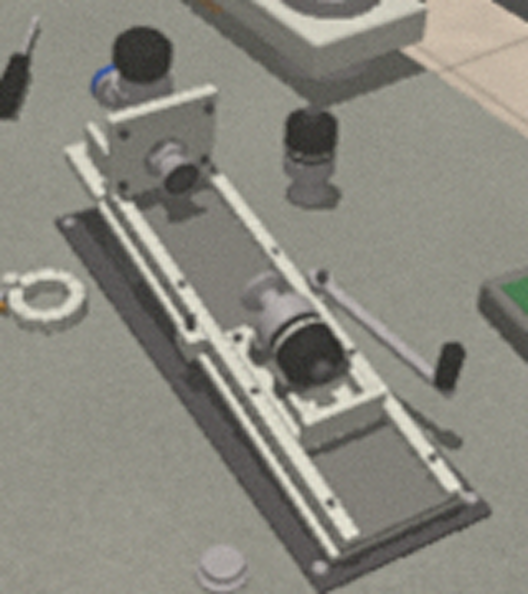

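The close crops show the sled pushed by its plate at crop-1 (637,195), the port face at (272,160), the keeper pivot at (468,97) and the knob at (660,72). I'll fit the slide frame from the liner depth and these points.

```bash
cat > h.py <<'E'
import numpy as np,cv2
from station import env
C={n:{k:np.array(v,float) for k,v in env.calibration(n).items()} for n in("side","top")}
def rays(n,uv):
    c=C[n];u=cv2.undistortPoints(np.array(uv,float).reshape(-1,1,2),c["camera_matrix"],c["dist_coeffs"])[:,0]
    return -c["R"].T@c["t"], np.c_[u,np.ones(len(u))]@c["R"]     # origin, dir with unit depth
def deproj(n,uv,d):
    o,r=rays(n,uv); return o+r*np.array(d)[:,None]
def maskpts(n,m,d):
    v,u=np.nonzero(m&(d>0)); return deproj(n,np.c_[u,v],d[v,u])
def onplane(n,uv,p0,nrm):
    o,r=rays(n,uv); return o+r*(((p0-o)@nrm)/(r@nrm))[:,None]
def tri(uvs,uvt):
    o1,r1=rays("side",[uvs]);o2,r2=rays("top",[uvt]);A=np.c_[r1[0],-r2[0]];s=np.linalg.lstsq(A,o2-o1,rcond=None)[0]
    p,q=o1+s[0]*r1[0],o2+s[1]*r2[0];return (p+q)/2,np.linalg.norm(p-q)
E
python3 - <<'E'
from h import *
t=np.load("top0.npz");s=np.load("side0.npz")
f=lambda x,y:(x/4.7+235-.4,y/4.7+150-.4); g=lambda x,y:(x/3.3+265-.35,y/3.3+110-.35)
def poly(im,pts):
    m=np.zeros(im.shape[:2],np.uint8);cv2.fillPoly(m,[np.round(pts).astype(np.int32)],1);return m>0
mt=poly(t["p"],np.array([f(290,130),f(450,145),f(450,215),f(290,200)]))|poly(t["p"],np.array([f(660,170),f(725,175),f(725,240),f(660,235)]))
ms=poly(s["p"],np.array([g(330,470),g(385,430),g(435,490),g(370,535)]))
P=[maskpts("top",mt,t["d"]),maskpts("side",ms,s["d"])]
for p in P+[np.vstack(P)]:
    c=p.mean(0);w=np.linalg.svd(p-c)[2][2];w*=np.sign(w[2]);print(len(p),c,w,np.degrees(np.arccos(w[2])),np.std((p-c)@w))
n=w;p0=c
# rail inner edges, rail top plane
for nm,F,pts in(("top",f,[(250,108),(740,157),(235,215),(740,262),(745,210)]),):
    q=onplane(nm,[F(*a) for a in pts],p0+n*.012,n);print(nm,q.round(4))
for name,a,b in(("pivot",(321,280),(468,97)),("knobtop",(450,350),(663,66)),("portface",(180,178),(272,162)),):
    print(name,tri(g(*a),f(*b)))
E
```

```text
774 [ 0.53322778 -0.0646334   0.04892943] [-0.00565295 -0.12252527  0.99244929] 7.045390134205638 0.002536218573729104
542 [ 0.52004234 -0.23333114  0.02970399] [-0.0085259  -0.12531163  0.9920808 ] 7.215483598292223 0.0014630382329708503
1316 [ 0.5277973  -0.13411226  0.04101136] [-0.00898505 -0.11750639  0.99303148] 6.768001940404301 0.002238467145998877
top [[ 0.5798  0.0848  0.0795]
 [ 0.5524 -0.2636  0.038 ]
 [ 0.5042  0.0945  0.0799]
 [ 0.4764 -0.2609  0.0376]
 [ 0.5139 -0.2659  0.0374]]
pivot (array([ 0.58829852, -0.066908  ,  0.07014285]), np.float64(0.002576667571472118))
knobtop (array([ 0.60485238, -0.20115007,  0.09295042]), np.float64(0.0015374304047660824))
portface (array([0.53579727, 0.06731659, 0.10943096]), np.float64(0.0008428968003749207))
```

Slide yaw is about 85.5°, slope 7°, and the origin is near (0.528,-0.070,0.048). I'll set the frame, locate the push plate and work out the first move.

```bash
cat >> h.py <<'E'
from scipy.spatial.transform import Rotation as Ro
th=np.radians(7);hx=np.array([.078,.997,0]);hx/=np.linalg.norm(hx)
X=hx*np.cos(th)+[0,0,np.sin(th)];Y=np.array([-hx[1],hx[0],0]);N=np.cross(X,Y);S=np.c_[X,Y,N]
O=np.array([.5285,-.0705,.0485])
W=lambda p:O+S@(np.array(p,float)/1000)          # slide mm -> world
L=lambda w:(S.T@(np.array(w)-O))*1000
def toolR(push,tip=0.):   # push: direction (slide xy) of tool -x ; tip: tips lead by this many deg
    a=np.array([*push,0.]);a/=np.linalg.norm(a);x=-(S@a);z=-N
    R=np.c_[x,np.cross(z,x),z]
    return Ro.from_matrix(R)*Ro.from_rotvec([0,-0.0+np.radians(-tip),0])
def plan(p,R):
    o=env.get_obs();R0=Ro.from_quat(o["tool_rot"])
    print("t",round(o["time_s"],2),"at",L(o["ee_pos"]).round(1),"F(slide)",(S.T@o["wrist_force"]).round(2))
    print("turn",(R0.inv()*R).as_rotvec().round(3),"shift",(R0.inv().apply(W(p)-o["ee_pos"])*1000).round(1))
E
python3 - <<'E'
from h import *
f=lambda x,y:(x/4.7+235-.4,y/4.7+150-.4); g=lambda x,y:(x/3.3+265-.35,y/3.3+110-.35)
print("plate top outer", [L(q).round(1) for q in onplane("top",[f(644,150),f(644,243)],W([0,0,36]),N)],[L(q).round(1) for q in onplane("side",[g(307,432),g(385,396)],W([0,0,36]),N)])
print("pivot",[L(q).round(1) for q in (tri(g(321,280),f(468,97))[0],tri(g(450,350),f(663,66))[0])])
print("knob top ray", L(onplane("top",[f(665,66)],W([0,0,64]),N)[0]).round(1),L(onplane("side",[g(453,348)],W([0,0,64]),N)[0]).round(1))
print("low end", L(onplane("side",[g(335,552),g(470,487)],W([0,0,6]),N)[0]).round(1),"port",L(onplane("top",[f(272,162)],W([0,0,50]),N)[0]))
R=toolR([1,0],3);z=R.apply([0,0,1]);print("tool z in slide",(S.T@z).round(3))
plan([-165,0,90],R)
E
```

```text
plate top outer [array([-114. ,  -31.8,   36. ]), array([-117.4,   33.9,   36. ])] [array([-122. ,   37.7,   36. ]), array([-119.3,  -31.2,   36. ])]
pivot [array([ 10.8, -59.3,  20.5]), array([-118. ,  -86.3,   59.3])]
knob top ray [-118.5  -85.9   64. ] [-120.   -85.5   64. ]
low end [-200.9   58.5    6. ] port [144.79123525   5.12938284  50.        ]
tool z in slide [ 0.052  0.    -0.999]
t 0.1 at [659.1 411.6 102.3] F(slide) [0.64 1.29 0.8 ]
turn [ 0.122 -0.148  1.372] shift [561.9 721.1 114.1]
```

Call:
apply_moves(
  series=[
    [[0.12,-0.15,1.37],[562,721,60],-1],
    [[0.12,-0.15,1.37],[562,721,60],-1],
    [[0.12,-0.15,1.37],[562,721,60],-1],
    [[0.12,-0.15,1.37],[562,721,60],-1],
    [[0.12,-0.15,1.37],[562,721,60],-1],
    [[0.12,-0.15,1.37],[562,721,60],-1],
    [[0.12,-0.15,1.37],[562,721,60],-1],
    [[0.12,-0.15,1.37],[562,721,60],-1],
  ],
)

```text
time_s: 1.1
ee_pos: [0.3576, 0.1383, 0.1987]
tool_rot: [-0.676, 0.731, 0.061, 0.065]
wrist_force: [1.8, 1.0, 1.1]
finger_gap: 0.001
```

```bash
python3 - <<'E'
from h import *
plan([-165,0,90],toolR([1,0],3))
E
```

```text
t 1.1 at [211.6 186.7 125.3] F(slide) [ 1.25 -1.7   0.98]
turn [0.002 0.004 0.   ] shift [ 378.1 -186.6   13.8]
```

Call:
apply_moves(
  series=[
    [[0,0,0],[376,-186,10],-1],
    [[0,0,0],[376,-186,10],-1],
    [[0,0,0],[376,-186,10],-1],
    [[0,0,0],[376,-186,10],-1],
    [[0,0,0],[376,-186,10],-1],
    [[0,0,0],[376,-186,10],-1],
    [[0,0,0],[376,-186,10],-1],
    [[0,0,0],[376,-186,10],-1],
  ],
)

```text
time_s: 2.1
ee_pos: [0.5151, -0.2434, 0.1198]
tool_rot: [-0.676, 0.732, 0.062, 0.064]
wrist_force: [0.4, 0.6, 0.9]
finger_gap: -0.002
```

```bash
python3 - <<'E'
from h import *
plan([-150,0,16],toolR([1,0],3))
p,d=env.grab_frame("side");cv2.imwrite("pics/s1.png",cv2.resize(p[100:300,255:445,::-1],None,fx=3,fy=3,interpolation=cv2.INTER_CUBIC))
E
```

```text
t 2.1 at [-1.634e+02 -1.000e-01  9.190e+01] F(slide) [ 0.71 -0.39  0.77]
turn [ 0.005  0.003 -0.003] shift [-9.2 -0.2 76.5]
```

View pics/s1.png

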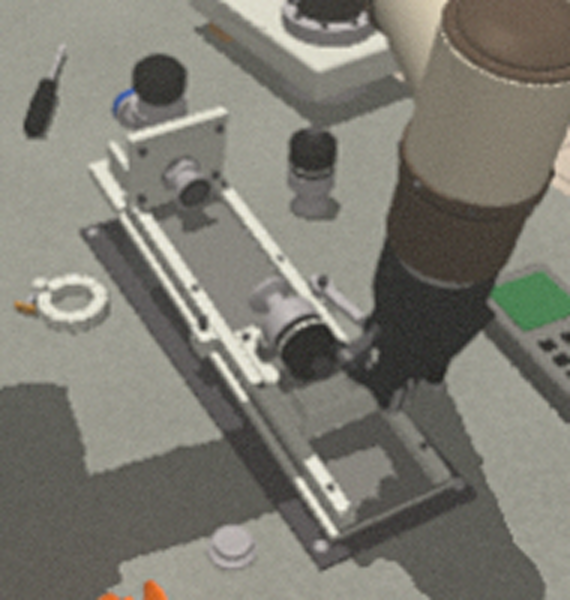

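The gripper hangs over the low end, with its tips at about crop (395,400). I'll check that against the projected TCP.

```bash
python3 - <<'E'
from h import *
c=C["side"];o=env.get_obs();R=Ro.from_quat(o["tool_rot"])
P=np.array([o["ee_pos"],o["ee_pos"]-R.apply([0,0,.07]),W([-118,0,36]),W([-200,0,0])])
u=cv2.projectPoints(P,cv2.Rodrigues(c["R"])[0],c["t"],c["camera_matrix"],c["dist_coeffs"])[0][:,0]
print(((u-[255,100])*3).round(0))
E
```

```text
[[387. 399.]
 [407. 343.]
 [346. 401.]
 [395. 505.]]
```

Call:
apply_moves(
  series=[
    [[0.005,0.003,-0.003],[-9,0,40],-1],
    [[0.005,0.003,-0.003],[-9,0,66],-1],
    [[0.005,0.003,-0.003],[-9,0,76],-1],
    [[0.005,0.003,-0.003],[-9,0,76],-1],
    [[0.005,0.003,-0.003],[-9,0,76],-1],
  ],
)

```text
time_s: 2.78
ee_pos: [0.5176, -0.2189, 0.0501]
tool_rot: [-0.678, 0.729, 0.057, 0.065]
wrist_force: [0.2, 0.1, 0.2]
finger_gap: 0.002
```

```bash
python3 - <<'E'
from h import *
plan([-134,0,17],toolR([1,0],3))
print((S.T@Ro.from_quat(env.get_obs()["tool_rot"]).as_matrix()).round(3))
E
```

```text
t 2.77 at [-147.5   -0.7   19.7] F(slide) [ 0.13 -0.24  0.17]
turn [-0.005 -0.001  0.006] shift [-13.4   0.6   3.4]
[[-0.999 -0.006  0.052]
 [-0.006  1.    -0.005]
 [-0.052 -0.005 -0.999]]
```

Call:
apply_moves(
  series=[
    [[0,0,0],[-4,0,2.2],-1],
    [[0,0,0],[-8,0,2.4],-1],
    [[0,0,0],[-12,0,2.6],-1],
    [[0,0,0],[-14,0,2.7],-1],
    [[0,0,0],[-15,0,2.8],-1],
  ],
)

```text
time_s: 3.4
ee_pos: [0.5179, -0.2034, 0.0487]
tool_rot: [-0.678, 0.73, 0.058, 0.065]
wrist_force: [-0.3, 0.0, -1.4]
finger_gap: 0.0
```

Call:
apply_moves(
  series=[
    [[0,0,0],[-0.7,0,0.04],-1],
    [[0,0,0],[-1.4,0,0.07],-1],
    [[0,0,0],[-2,0,0.1],-1],
  ],
)

```text
time_s: 3.78
ee_pos: [0.518, -0.2017, 0.0488]
tool_rot: [-0.678, 0.73, 0.058, 0.065]
wrist_force: [-0.2, -0.2, -0.0]
finger_gap: 0.003
```

Call:
apply_moves(
  series=[
    [[0,0,0],[-0.7,0,0.04],-1],
    [[0,0,0],[-1.4,0,0.07],-1],
    [[0,0,0],[-2,0,0.1],-1],
  ],
)

```text
time_s: 4.15
ee_pos: [0.5181, -0.1996, 0.0491]
tool_rot: [-0.678, 0.73, 0.058, 0.065]
wrist_force: [-0.4, -0.6, 0.1]
finger_gap: 0.0
```

Call:
apply_moves(
  series=[
    [[0,0,0],[-0.7,0,0.04],-1],
    [[0,0,0],[-1.4,0,0.07],-1],
    [[0,0,0],[-2,0,0.1],-1],
  ],
)

```text
time_s: 4.53
ee_pos: [0.5182, -0.1982, 0.0493]
tool_rot: [-0.678, 0.73, 0.058, 0.065]
wrist_force: [0.1, -3.9, -1.5]
finger_gap: -0.001
```

Call:
apply_moves(
  series=[
    [[0,0,0],[-0.5,0,0.03],-1],
    [[0,0,0],[-1,0,0.05],-1],
  ],
)

```text
time_s: 4.78
ee_pos: [0.5183, -0.1972, 0.0494]
tool_rot: [-0.678, 0.73, 0.058, 0.065]
wrist_force: [-0.4, -4.8, -1.3]
finger_gap: -0.001
```

Call:
apply_moves(
  series=[
    [[0,0,0],[-0.5,0,0.03],-1],
    [[0,0,0],[-1,0,0.05],-1],
  ],
)

```text
time_s: 5.03
ee_pos: [0.5184, -0.1958, 0.0496]
tool_rot: [-0.678, 0.73, 0.058, 0.065]
wrist_force: [-0.3, -4.3, -0.3]
finger_gap: -0.004
```

Call:
apply_moves(
  series=[
    [[0,0,0],[-0.5,0,0.03],-1],
    [[0,0,0],[-1,0,0.05],-1],
  ],
)

```text
time_s: 5.28
ee_pos: [0.5185, -0.1947, 0.0498]
tool_rot: [-0.678, 0.73, 0.058, 0.065]
wrist_force: [-0.3, -5.1, -0.3]
finger_gap: -0.001
```

Call:
apply_moves(
  series=[
    [[0,0,0],[-1,0,0.05],-1],
    [[0,0,0],[-2,0,0.1],-1],
  ],
)

```text
time_s: 5.52
ee_pos: [0.5186, -0.1926, 0.05]
tool_rot: [-0.678, 0.73, 0.058, 0.065]
wrist_force: [0.1, -4.4, -1.6]
finger_gap: 0.0
```

Call:
apply_moves(
  series=[
    [[0,0,0],[-5,0,0.26],-1],
    [[0,0,0],[-12,0,0.62],-1],
    [[0,0,0],[-20,-0.1,1.04],-1],
    [[0,0,0],[-28,-0.2,1.46],-1],
    [[0,0,0],[-36,-0.2,1.87],-1],
    [[0,0,0],[-44,-0.2,2.29],-1],
    [[0,0,0],[-52,-0.3,2.7],-1],
    [[0,0,0],[-60,-0.3,3.12],-1],
  ],
)

```text
time_s: 6.52
ee_pos: [0.5232, -0.1327, 0.0574]
tool_rot: [-0.678, 0.73, 0.058, 0.065]
wrist_force: [-1.2, -4.4, -1.1]
finger_gap: -0.001
```

Call:
apply_moves(
  series=[
    [[0,0,0],[-8,0,0.42],-1],
    [[0,0,0],[-16,0,0.83],-1],
    [[0,0,0],[-24,-0.1,1.25],-1],
    [[0,0,0],[-31,-0.2,1.61],-1],
    [[0,0,0],[-37,-0.2,1.92],-1],
    [[0,0,0],[-42,-0.2,2.18],-1],
    [[0,0,0],[-46,-0.2,2.4],-1],
    [[0,0,0],[-48,-0.3,2.5],-1],
  ],
)

```text
time_s: 7.52
ee_pos: [0.527, -0.0855, 0.0632]
tool_rot: [-0.678, 0.73, 0.058, 0.065]
wrist_force: [-0.7, -5.4, -0.5]
finger_gap: -0.004
```

```bash
python3 - <<'E'
from h import *
plan([8,0,17],toolR([1,0],3))
print((S.T@Ro.from_quat(env.get_obs()["tool_rot"]).as_matrix()).round(3))
p,d=env.grab_frame("side");cv2.imwrite("pics/s2.png",cv2.resize(p[120:270,260:430,::-1],None,fx=4,fy=4,interpolation=cv2.INTER_CUBIC))
E
```

```text
t 7.53 at [-13.2   0.3  16.4] F(slide) [-5.46  0.27  0.18]
turn [-0.002 -0.     0.005] shift [-21.2  -0.4   0.5]
[[-0.999 -0.005  0.052]
 [-0.005  1.    -0.002]
 [-0.052 -0.003 -0.999]]
```

View pics/s2.png

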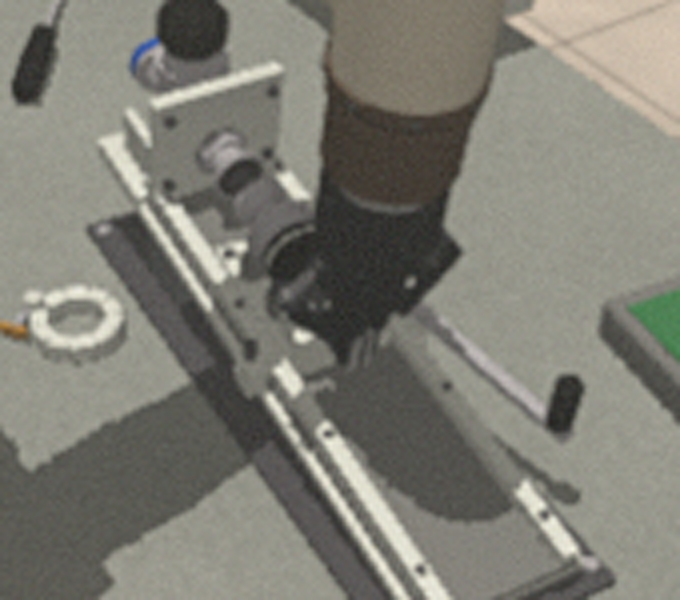

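The sled has moved up, with about 20 mm nominally left to the port. I'll cover 10 mm, then feel my way.

Call:
apply_moves(
  series=[
    [[0,0,0],[-2,0,0.1],-1],
    [[0,0,0],[-4,0,0.2],-1],
    [[0,0,0],[-6,0,0.3],-1],
    [[0,0,0],[-8,0,0.4],-1],
    [[0,0,0],[-9.2,0,0.5],-1],
    [[0,0,0],[-10,0,0.52],-1],
    [[0,0,0],[-10.5,0,0.55],-1],
  ],
)

```text
time_s: 8.45
ee_pos: [0.5278, -0.0753, 0.0645]
tool_rot: [-0.678, 0.73, 0.058, 0.065]
wrist_force: [-0.4, -4.7, -1.4]
finger_gap: 0.0
```

```bash
python3 - <<'E'
from h import *
plan([8,0,17],toolR([1,0],3))
p,d=env.grab_frame("side");cv2.imwrite("pics/s3.png",cv2.resize(p[145:200,300:350,::-1],None,fx=10,fy=10,interpolation=cv2.INTER_CUBIC))
F=[]
for i in range(4): env.grab_frame("side");F.append(S.T@env.get_obs()["wrist_force"])
print(np.round(F,2))
E
```

```text
t 8.45 at [-2.8  0.3 16.4] F(slide) [-4.87  0.01 -0.79]
turn [-0.002 -0.     0.005] shift [-10.8  -0.3  -0. ]
[[-4.25 -0.85 -0.53]
 [-3.32  0.38 -0.71]
 [-2.98 -0.09 -0.41]
 [-4.07 -0.41 -0.82]]
```

View pics/s3.png

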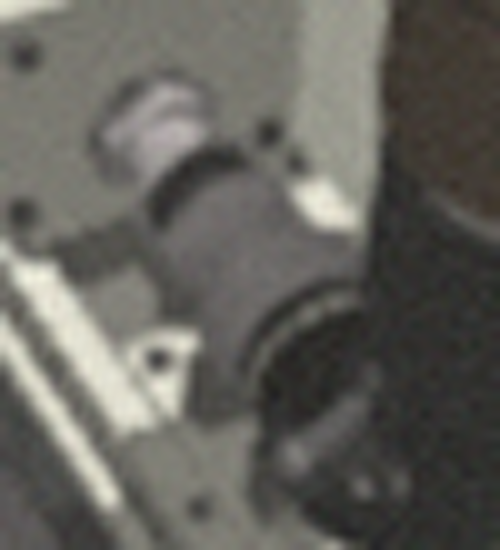

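A small gap remains, so I'll advance in little steps.

Call:
apply_moves(
  series=[
    [[0,0,0],[-0.7,0,0.04],-1],
    [[0,0,0],[-1.4,0,0.07],-1],
    [[0,0,0],[-2.1,0,0.11],-1],
    [[0,0,0],[-2.6,0,0.13],-1],
    [[0,0,0],[-3,0,0.16],-1],
  ],
)

```text
time_s: 9.32
ee_pos: [0.528, -0.0723, 0.0648]
tool_rot: [-0.678, 0.73, 0.058, 0.065]
wrist_force: [-0.9, -4.4, -1.9]
finger_gap: -0.003
```

Call:
apply_moves(
  series=[
    [[0,0,0],[-0.3,0,0.02],-1],
    [[0,0,0],[-0.6,0,0.03],-1],
    [[0,0,0],[-0.9,0,0.05],-1],
  ],
)

```text
time_s: 9.7
ee_pos: [0.5281, -0.0714, 0.0649]
tool_rot: [-0.678, 0.73, 0.058, 0.065]
wrist_force: [-0.8, -4.7, -2.5]
finger_gap: -0.001
```

Call:
apply_moves(
  series=[
    [[0,0,0],[-0.3,0,0.02],-1],
    [[0,0,0],[-0.6,0,0.03],-1],
    [[0,0,0],[-0.9,0,0.05],-1],
  ],
)

```text
time_s: 10.07
ee_pos: [0.5282, -0.0705, 0.065]
tool_rot: [-0.678, 0.73, 0.058, 0.065]
wrist_force: [-0.9, -3.1, -1.1]
finger_gap: -0.003
```

Call:
apply_moves(
  series=[
    [[0,0,0],[-0.3,0,0.02],-1],
    [[0,0,0],[-0.6,0,0.03],-1],
    [[0,0,0],[-0.9,0,0.05],-1],
  ],
)

```text
time_s: 10.45
ee_pos: [0.5282, -0.0696, 0.0651]
tool_rot: [-0.678, 0.73, 0.058, 0.065]
wrist_force: [-0.3, -3.8, -1.4]
finger_gap: -0.0
```

Call:
apply_moves(
  series=[
    [[0,0,0],[-0.3,0,0.02],-1],
    [[0,0,0],[-0.6,0,0.03],-1],
    [[0,0,0],[-0.9,0,0.05],-1],
  ],
)

```text
time_s: 10.82
ee_pos: [0.5283, -0.0687, 0.0652]
tool_rot: [-0.678, 0.73, 0.058, 0.065]
wrist_force: [-0.5, -3.9, -1.4]
finger_gap: -0.004
```

Call:
apply_moves(
  series=[
    [[0,0,0],[-0.3,0,0.02],-1],
    [[0,0,0],[-0.6,0,0.03],-1],
    [[0,0,0],[-0.9,0,0.05],-1],
  ],
)

```text
time_s: 11.2
ee_pos: [0.5284, -0.0679, 0.0654]
tool_rot: [-0.678, 0.73, 0.058, 0.065]
wrist_force: [0.2, -4.6, -2.0]
finger_gap: 0.004
```

Call:
apply_moves(
  series=[
    [[0,0,0],[-0.3,0,0.02],-1],
    [[0,0,0],[-0.6,0,0.03],-1],
    [[0,0,0],[-0.9,0,0.05],-1],
  ],
)

```text
time_s: 11.58
ee_pos: [0.5284, -0.067, 0.0655]
tool_rot: [-0.678, 0.73, 0.058, 0.065]
wrist_force: [-0.1, -3.9, -1.9]
finger_gap: -0.0
```

Call:
apply_moves(
  series=[
    [[0,0,0],[-0.3,0,0.02],-1],
    [[0,0,0],[-0.6,0,0.03],-1],
    [[0,0,0],[-0.9,0,0.05],-1],
  ],
)

```text
time_s: 11.95
ee_pos: [0.5285, -0.0661, 0.0656]
tool_rot: [-0.678, 0.73, 0.058, 0.065]
wrist_force: [0.2, -4.1, -0.7]
finger_gap: 0.002
```

Call:
apply_moves(
  series=[
    [[0,0,0],[-0.3,0,0.02],-1],
    [[0,0,0],[-0.6,0,0.03],-1],
    [[0,0,0],[-0.9,0,0.05],-1],
  ],
)

```text
time_s: 12.32
ee_pos: [0.5286, -0.0652, 0.0657]
tool_rot: [-0.678, 0.73, 0.058, 0.065]
wrist_force: [-0.3, -5.1, -2.0]
finger_gap: 0.005
```

Call:
apply_moves(
  series=[
    [[0,0,0],[-0.3,0,0.02],-1],
    [[0,0,0],[-0.6,0,0.03],-1],
    [[0,0,0],[-0.9,0,0.05],-1],
  ],
)

```text
time_s: 12.7
ee_pos: [0.5287, -0.0643, 0.0658]
tool_rot: [-0.678, 0.73, 0.058, 0.065]
wrist_force: [-0.9, -3.2, -0.6]
finger_gap: -0.001
```

Call:
apply_moves(
  series=[
    [[0,0,0],[-0.3,0,0.02],-1],
    [[0,0,0],[-0.6,0,0.03],-1],
    [[0,0,0],[-0.9,0,0.05],-1],
  ],
)

```text
time_s: 13.08
ee_pos: [0.5287, -0.0634, 0.0659]
tool_rot: [-0.678, 0.73, 0.058, 0.065]
wrist_force: [0.3, -4.3, -0.5]
finger_gap: 0.005
```

Call:
apply_moves(
  series=[
    [[0,0,0],[-0.3,0,0.02],-1],
    [[0,0,0],[-0.6,0,0.03],-1],
    [[0,0,0],[-0.9,0,0.05],-1],
  ],
)

```text
time_s: 13.45
ee_pos: [0.5288, -0.0625, 0.066]
tool_rot: [-0.678, 0.73, 0.058, 0.065]
wrist_force: [-0.3, -4.3, -1.8]
finger_gap: -0.0
```

Call:
apply_moves(
  series=[
    [[0,0,0],[-0.3,0,0.02],-1],
    [[0,0,0],[-0.6,0,0.03],-1],
    [[0,0,0],[-0.9,0,0.05],-1],
  ],
)

```text
time_s: 13.82
ee_pos: [0.5288, -0.0622, 0.066]
tool_rot: [-0.678, 0.73, 0.058, 0.065]
wrist_force: [-0.7, -7.6, -1.1]
finger_gap: 0.002
```

Contact: the sled stopped and the force rose about 3.4 N above sliding. I'll add a little, then hold.

Call:
apply_moves(
  series=[
    [[0,0,0],[-0.25,0,0.01],-1],
    [[0,0,0],[-0.25,0,0.01],-1],
  ],
)

```text
time_s: 14.08
ee_pos: [0.5288, -0.0622, 0.0661]
tool_rot: [-0.678, 0.73, 0.058, 0.064]
wrist_force: [0.7, -7.5, -1.8]
finger_gap: 0.004
```

```bash
python3 - <<'E'
from h import *
F=[]
for i in range(4): F.append(S.T@env.get_obs()["wrist_force"]);env.grab_frame("side")
print(np.round(F,2),env.get_obs()["time_s"],L(env.get_obs()["ee_pos"]))
E
```

```text
[[-7.61 -1.28 -0.86]
 [-7.23 -0.83 -0.77]
 [-7.75  0.15 -1.  ]
 [-7.53 -0.88 -0.61]] 14.275 [10.39409502  0.34041581 16.41589316]
```

Call:
apply_moves(
  series=[
    [[0,0,0],[-0.3,0,0.02],-1],
    [[0,0,0],[-0.3,0,0.02],-1],
  ],
)

```text
time_s: 14.52
ee_pos: [0.5288, -0.0621, 0.0661]
tool_rot: [-0.678, 0.73, 0.058, 0.064]
wrist_force: [0.0, -8.3, -2.5]
finger_gap: -0.002
```

```bash
python3 - <<'E'
from h import *
F=[]
for i in range(4): F.append(S.T@env.get_obs()["wrist_force"]);env.grab_frame("side")
print(np.round(F,2),env.get_obs()["time_s"],L(env.get_obs()["ee_pos"]))
E
```

```text
[[-8.55 -0.66 -1.51]
 [-8.22 -1.02 -1.01]
 [-9.53 -0.24 -0.59]
 [-8.77 -1.78 -1.36]] 14.725 [10.42457343  0.34456392 16.43246301]
```

Call:
apply_moves(
  series=[
    [[0,0,0],[-0.2,0,0.01],-1],
    [[0,0,0],[-0.2,0,0.01],-1],
    [[0,0,0],[-0.2,0,0.01],-1],
    [[0,0,0],[-0.2,0,0.01],-1],
    [[0,0,0],[-0.2,0,0.01],-1],
    [[0,0,0],[-0.2,0,0.01],-1],
    [[0,0,0],[-0.2,0,0.01],-1],
  ],
)

```text
time_s: 15.6
ee_pos: [0.5288, -0.0621, 0.0661]
tool_rot: [-0.678, 0.73, 0.058, 0.064]
wrist_force: [-1.1, -9.2, -2.0]
finger_gap: 0.001
```

```bash
python3 - <<'E'
from h import *
F=[]
for i in range(4): F.append(S.T@env.get_obs()["wrist_force"]);env.grab_frame("side")
print(np.round(F,2),env.get_obs()["time_s"],L(env.get_obs()["ee_pos"]))
E
```

```text
[[-9.45  0.4  -0.81]
 [-9.39  0.92 -1.14]
 [-8.38  0.13 -0.18]
 [-8.46 -0.01 -0.83]] 15.8 [10.44822547  0.37585976 16.41599241]
```

Held about 4.5–5 N above sliding for over a second. Backing off down-slope and lifting.

Call:
apply_moves(
  series=[
    [[0,0,0],[3,0,-0.1],-1],
    [[0,0,0],[12,0,-0.6],-1],
    [[0,0,0],[30,0,-1.5],-1],
    [[0,0,0],[45,0,-2.3],-1],
    [[0,0,0],[50,0,-40],-1],
    [[0,0,0],[52,0,-85],-1],
    [[0,0,0],[52,0,-95],-1],
    [[0,0,0],[52,0,-95],-1],
  ],
)

```text
time_s: 16.8
ee_pos: [0.5236, -0.1289, 0.1511]
tool_rot: [-0.678, 0.73, 0.058, 0.066]
wrist_force: [0.4, -0.0, -0.9]
finger_gap: -0.001
```

```bash
cat >> h.py <<'E'
Pv=np.array([9.5,-58])
def arc(a,trail=20.,h=38):
    t=np.array([np.sin(a),np.cos(a)]);k=Pv+134*np.array([-np.cos(a),np.sin(a)])
    return [*(k-trail*t),h],toolR(t)
E
python3 - <<'E'
from h import *
p,R=arc(-.21,36,110);print(p);plan(p,R)
p,d=env.grab_frame("side");cv2.imwrite("pics/s4.png",cv2.resize(p[120:270,260:430,::-1],None,fx=4,fy=4,interpolation=cv2.INTER_CUBIC))
E
```

```text
[np.float64(-114.05158617857627), np.float64(-121.14273950944668), 110]
t 16.8 at [-45.7   0.3 109. ] F(slide) [-0.09 -0.45 -0.93]
turn [-0.05   0.034 -1.776] shift [  68.7 -121.2   -4.2]
```

View pics/s4.png

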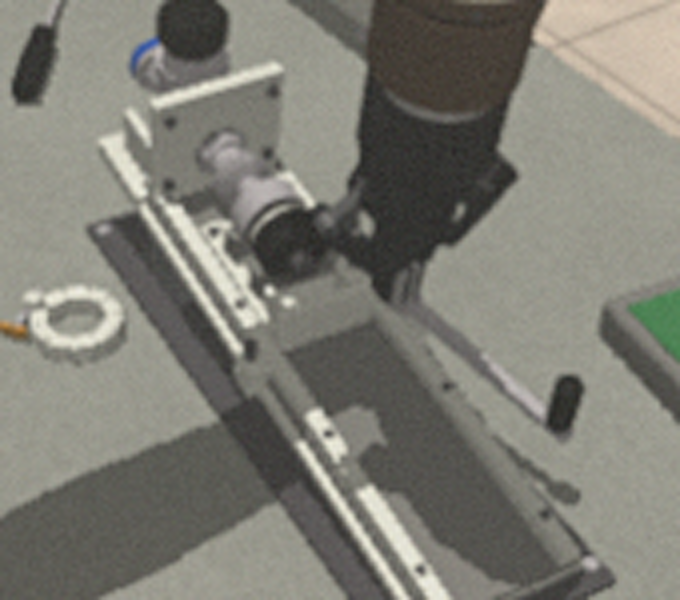

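The sled is home against the port and the gripper is clear; the knob is still out at (565,405). Next I move outside it.

Call:
apply_moves(
  series=[
    [[-0.05,0.034,-1.776],[69,-121,-4],-1],
    [[-0.05,0.034,-1.776],[69,-121,-4],-1],
    [[-0.05,0.034,-1.776],[69,-121,-4],-1],
    [[-0.05,0.034,-1.776],[69,-121,-4],-1],
    [[-0.05,0.034,-1.776],[69,-121,-4],-1],
    [[-0.05,0.034,-1.776],[69,-121,-4],-1],
    [[-0.05,0.034,-1.776],[69,-121,-4],-1],
    [[-0.05,0.034,-1.776],[69,-121,-4],-1],
  ],
)

```text
time_s: 17.85
ee_pos: [0.6384, -0.2052, 0.1404]
tool_rot: [0.996, -0.069, -0.005, -0.065]
wrist_force: [0.6, 0.5, 0.6]
finger_gap: 0.0
```

```bash
python3 - <<'E'
from h import *
p,R=arc(-.21,36,40);print(p);plan(p,R)
E
```

```text
[np.float64(-114.05158617857627), np.float64(-121.14273950944668), 40]
t 17.85 at [-113.6 -120.   106.6] F(slide) [ 0.61 -0.6   0.56]
turn [-0.008  0.011 -0.27 ] shift [ 2.   0.8 66.6]
```

Call:
apply_moves(
  series=[
    [[-0.008,0.011,-0.27],[1.5,1,10],-1],
    [[-0.008,0.011,-0.27],[1.5,1,30],-1],
    [[-0.008,0.011,-0.27],[1.5,1,55],-1],
    [[-0.008,0.011,-0.27],[1.5,1,66],-1],
    [[-0.008,0.011,-0.27],[1.5,1,66],-1],
  ],
)

```text
time_s: 18.48
ee_pos: [0.6399, -0.1982, 0.0756]
tool_rot: [0.996, 0.063, 0.009, -0.06]
wrist_force: [0.5, 0.2, -0.3]
finger_gap: -0.0
```

```bash
cat >> h.py <<'E'
def rows(angs,trail=20.,h=38,po=None):
    o=env.get_obs();R0=Ro.from_quat(o["tool_rot"]);p0=o["ee_pos"]
    print("t",round(o["time_s"],2),"at",L(p0).round(1),"F",(S.T@o["wrist_force"]).round(1))
    for a in angs:
        p,R=arc(a,trail,h);print(a,(R0.inv()*R).as_rotvec().round(2),(R0.inv().apply(W(p)-p0)*1000).round(1))
E
python3 - <<'E'
from h import *
rows([-.21,-.15,-.1,0,.1,.2,.3,.4])
E
```

```text
t 18.48 at [-114.4 -121.    41.3] F [ 0.2 -0.5 -0.3]
-0.21 [ 0.   -0.   -0.01] [-15.8  -0.2   3.3]
-0.15 [ 0.   -0.    0.05] [-23.9   0.8   3.3]
-0.1 [ 0.  -0.   0.1] [-30.7   1.2   3.3]
0 [ 0.  -0.   0.2] [-44.2   1.2   3.3]
0.1 [ 0.  -0.   0.3] [-57.7  -0.2   3.3]
0.2 [ 0.  -0.   0.4] [-70.9  -3.    3.3]
0.3 [ 0.  -0.   0.5] [-83.8  -7.1   3.3]
0.4 [ 0.  -0.   0.6] [-96.3 -12.4   3.3]
```

Call:
apply_moves(
  series=[
    [[0,0,0],[-8,0,3],-1],
    [[0,0,-0.01],[-15.8,-0.2,3.3],-1],
    [[0,0,0.05],[-23.9,0.8,3.3],-1],
    [[0,0,0.1],[-30.7,1.2,3.3],-1],
    [[0,0,0.2],[-44.2,1.2,3.3],-1],
    [[0,0,0.3],[-57.7,-0.2,3.3],-1],
    [[0,0,0.4],[-70.9,-3,3.3],-1],
    [[0,0,0.5],[-83.8,-7.1,3.3],-1],
  ],
)

```text
time_s: 19.48
ee_pos: [0.5568, -0.2019, 0.0738]
tool_rot: [0.98, -0.187, -0.003, -0.061]
wrist_force: [1.7, 0.5, -0.1]
finger_gap: -0.002
```

```bash
python3 - <<'E'
from h import *
rows([.4,.5,.6,.7,.8,.9,1.,1.1])
p,d=env.grab_frame("side");cv2.imwrite("pics/s5.png",cv2.resize(p[120:270,260:430,::-1],None,fx=4,fy=4,interpolation=cv2.INTER_CUBIC))
E
```

```text
t 19.48 at [-124.7  -38.4   40.8] F [ 0.6 -1.6 -0.2]
0.4 [-0.   -0.01  0.1 ] [-14.5   1.3   2.7]
0.5 [-0.   -0.01  0.2 ] [-28.    1.3   2.6]
0.6 [-0.   -0.01  0.3 ] [-41.5  -0.1   2.5]
0.7 [-0.   -0.01  0.4 ] [-54.7  -2.9   2.4]
0.8 [-0.   -0.01  0.5 ] [-67.7  -6.9   2.3]
0.9 [-0.   -0.01  0.6 ] [-80.1 -12.2   2.3]
1.0 [-0.   -0.01  0.7 ] [-92.  -18.7   2.2]
1.1 [-0.   -0.01  0.8 ] [-103.1  -26.4    2.1]
```

View pics/s5.png

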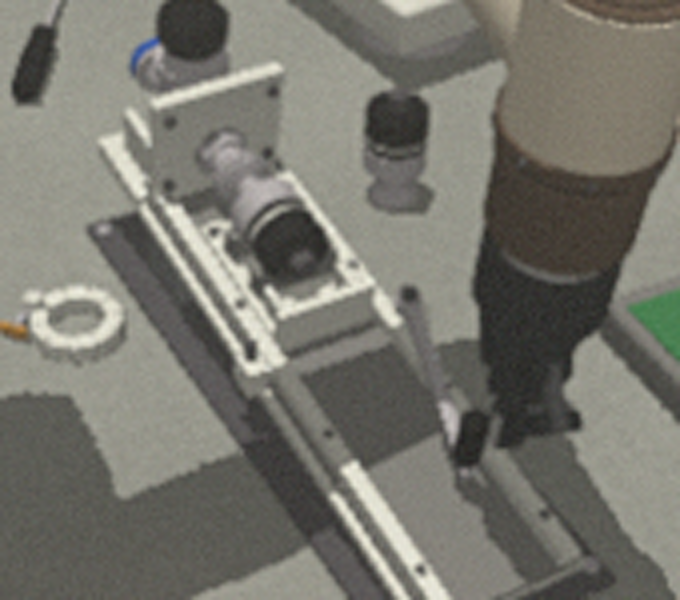

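The knob is being swept ahead of the fingers (knob at 470,435) and the bar is over the slide. Continuing along the arc.

Call:
apply_moves(
  series=[
    [[0,0,0.1],[-14.5,1.3,0.5],-1],
    [[0,0,0.2],[-28,1.3,0.5],-1],
    [[0,0,0.3],[-41.5,0,0.5],-1],
    [[0,0,0.4],[-54.7,-2.9,0.5],-1],
    [[0,0,0.5],[-67.7,-6.9,0.5],-1],
    [[0,0,0.6],[-80.1,-12.2,0.5],-1],
    [[0,0,0.7],[-92,-18.7,0.5],-1],
    [[0,0,0.8],[-103.1,-26.4,0.5],-1],
  ],
)

```text
time_s: 20.52
ee_pos: [0.4708, -0.1396, 0.0796]
tool_rot: [0.83, -0.554, -0.027, -0.055]
wrist_force: [0.9, -0.8, 1.3]
finger_gap: -0.001
```

```bash
python3 - <<'E'
from h import *
rows([1.15,1.2,1.25,1.3,1.35,1.4,1.45,1.5,1.55])
E
```

```text
t 20.52 at [-69.   52.2  39.8] F [-0.6 -0.9  1.4]
1.15 [-0.01 -0.    0.05] [-6.8  1.   1.7]
1.2 [-0.01 -0.    0.1 ] [-13.5   1.5   1.7]
1.25 [-0.01 -0.    0.15] [-20.3   1.7   1.7]
1.3 [-0.01 -0.    0.2 ] [-27.1   1.5   1.7]
1.35 [-0.01 -0.    0.25] [-33.8   0.9   1.6]
1.4 [-0.01 -0.    0.3 ] [-40.5   0.    1.6]
1.45 [-0.01 -0.    0.35] [-47.2  -1.2   1.6]
1.5 [-0.01 -0.    0.4 ] [-53.8  -2.7   1.6]
1.55 [-0.01 -0.    0.45] [-60.3  -4.6   1.6]
```

Call:
apply_moves(
  series=[
    [[0,0,0.05],[-6.8,1,0],-1],
    [[0,0,0.1],[-13.5,1.5,0],-1],
    [[0,0,0.15],[-20.3,1.7,0],-1],
    [[0,0,0.2],[-27.1,1.5,0],-1],
    [[0,0,0.25],[-33.8,0.9,0],-1],
    [[0,0,0.3],[-40.5,0,0],-1],
    [[0,0,0.35],[-45,-0.8,0],-1],
    [[0,0,0.37],[-49,-1.5,0],-1],
  ],
)

```text
time_s: 21.52
ee_pos: [0.4532, -0.0941, 0.0846]
tool_rot: [0.715, -0.696, -0.037, -0.049]
wrist_force: [-0.6, -2.1, 0.0]
finger_gap: 0.001
```

```bash
python3 - <<'E'
from h import *
rows([1.5,1.55,1.57,1.6])
o=env.get_obs();k=(Ro.from_quat(o["tool_rot"]).inv().as_matrix()@X);print(k.round(3))
E
```

```text
t 21.52 at [-24.7  73.2  39.4] F [-2.1  0.5  0.3]
1.5 [-0.01 -0.    0.03] [-4.9  0.5  1.4]
1.55 [-0.01 -0.    0.08] [-11.6   1.1   1.4]
1.57 [-0.01 -0.    0.1 ] [-14.3   1.3   1.4]
1.6 [-0.01 -0.    0.13] [-18.4   1.4   1.4]
[-0.994 -0.105 -0.   ]
```

Call:
apply_moves(
  series=[
    [[0,0,0.02],[-2.5,0.2,0],-1],
    [[0,0,0.03],[-5,0.5,0],-1],
    [[0,0,0.05],[-7,0.7,0],-1],
    [[0,0,0.06],[-9,0.9,0],-1],
    [[0,0,0.07],[-9.5,0.9,0],-1],
  ],
)

```text
time_s: 22.15
ee_pos: [0.4518, -0.0844, 0.085]
tool_rot: [-0.69, 0.721, 0.039, 0.047]
wrist_force: [0.2, -1.5, -1.0]
finger_gap: -0.001
```

Call:
apply_moves(
  series=[
    [[0,0,0],[-0.5,0,0],-1],
    [[0,0,0],[-1,0,0],-1],
    [[0,0,0],[-1.5,0,0],-1],
  ],
)

```text
time_s: 22.52
ee_pos: [0.4517, -0.083, 0.0852]
tool_rot: [-0.69, 0.721, 0.039, 0.047]
wrist_force: [0.0, -0.4, 1.7]
finger_gap: -0.001
```

Call:
apply_moves(
  series=[
    [[0,0,0],[-0.5,0,0],-1],
    [[0,0,0],[-1,0,0],-1],
    [[0,0,0],[-1.5,0,0],-1],
  ],
)

```text
time_s: 22.9
ee_pos: [0.4517, -0.0815, 0.0853]
tool_rot: [-0.69, 0.721, 0.039, 0.047]
wrist_force: [0.2, -1.3, -0.2]
finger_gap: 0.004
```

Call:
apply_moves(
  series=[
    [[0,0,0],[-0.5,0,0],-1],
    [[0,0,0],[-1,0,0],-1],
    [[0,0,0],[-1.5,0,0],-1],
  ],
)

```text
time_s: 23.28
ee_pos: [0.4518, -0.08, 0.0855]
tool_rot: [-0.69, 0.721, 0.039, 0.047]
wrist_force: [-1.0, -0.4, 0.3]
finger_gap: 0.002
```

Call:
apply_moves(
  series=[
    [[0,0,0],[-0.5,0,0],-1],
    [[0,0,0],[-1,0,0],-1],
    [[0,0,0],[-1.5,0,0],-1],
  ],
)

```text
time_s: 23.65
ee_pos: [0.4518, -0.0791, 0.0856]
tool_rot: [-0.69, 0.721, 0.039, 0.046]
wrist_force: [-1.4, -6.1, -0.2]
finger_gap: 0.002
```

A firm stop at 6 N. I'll back away, lift clear and look.

Call:
apply_moves(
  series=[
    [[0,0,0],[3,0,0],-1],
    [[0,0,0],[15,0,0],-1],
    [[0,0,0],[40,0,0],-1],
    [[0,0,0],[60,0,-30],-1],
    [[0,0,0],[90,0,-80],-1],
    [[0,0,0],[130,0,-110],-1],
    [[0,0,0],[170,0,-130],-1],
    [[0,0,0],[170,0,-130],-1],
  ],
)

```text
time_s: 24.65
ee_pos: [0.4435, -0.2658, 0.1952]
tool_rot: [-0.689, 0.722, 0.037, 0.048]
wrist_force: [0.3, 1.1, -0.1]
finger_gap: -0.0
```

```bash
python3 - <<'E'
from h import *
p,d=env.grab_frame("side");a=cv2.resize(p[130:230,280:400,::-1],None,fx=6,fy=6,interpolation=cv2.INTER_CUBIC);cv2.imwrite("pics/s6.png",a)
p,d=env.grab_frame("top");cv2.imwrite("pics/t6.png",cv2.resize(p[150:225,235:405,::-1],None,fx=4.7,fy=4.7,interpolation=cv2.INTER_CUBIC))
print(env.get_obs()["ee_pos"])
E
```

```text
[ 0.44252533 -0.26311268  0.19360427]
```

View pics/s6.png

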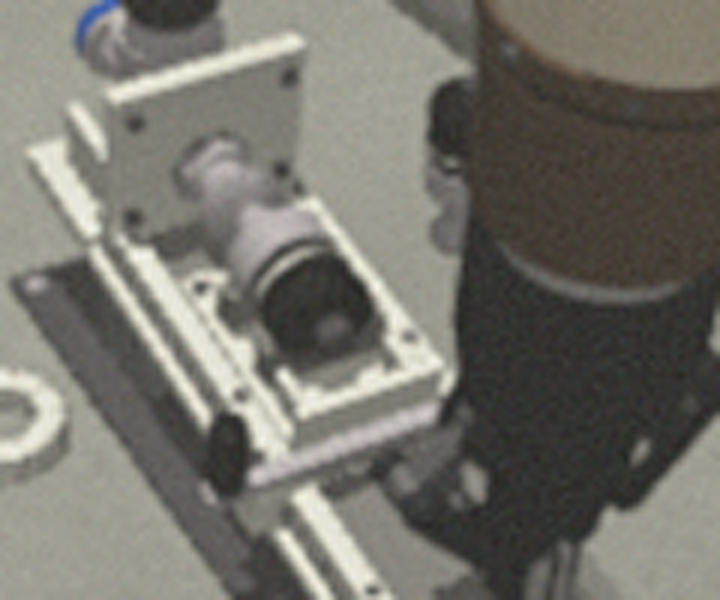

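View pics/t6.png

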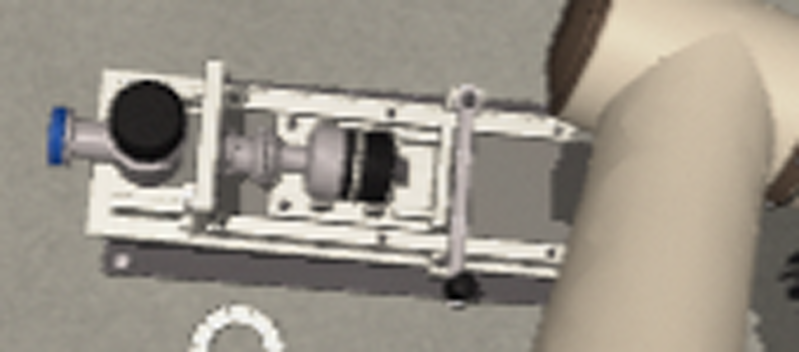

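The top view shows the bar across behind the sled, knob at (460,288), with the flange against the port at (250,155). Nothing else has moved and the robot is clear. Handing in.

```bash
python3 -c "
from station import env
print(env.close_job())"
```

```text
the job is handed in; nothing more can be done
None
```

The sled is home against the test port, the keeper bar is across behind it at its rest post, and the job is handed in. It took about 25 s of the 72 s allowed.

- **Pushing the sled:** I pushed it up with shut fingers low on the push plate. Sliding took about 4.4 N. I felt the stop in 0.9 mm steps.
- **Seating on the O-ring:** The wrist force along the slide settled at about 8.4 to 9.5 N. That is roughly 4 to 5 N above sliding, held for just over a second. The highest force I read was about 9.5 N in total.
- **Keeper bar:** After backing off, I swept the knob round its arc until it met a firm stop at about 6 N. That put the bar at about 1.57 rad by the arm's own position.
- **Last checks:** The final pictures show the flange on the port and the bar square behind the push plate with a gap. The gripper was clear, with wrist force at noise level (about 1 N).
- **One disagreement:** By eye in the top view, the bar looks about 2–3° short of square to the rails. The picture is coarse there, and I trusted the arm position and the firm stop instead.
- **Not checked:** The other bench items did not appear to move in the views I had. The last pictures are crops, though, and not every item is in them.

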